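Wedge a spring clip off its pin

TASK

Take the red-handled wedge out of its wooden block, lay its flat face against the steel pin just above the brass-coloured spring clip, and keeping it there slide it down between pin and clip until the clip is spread off the pin. Then push the clip along the rails with the wedge until its legs are quite clear of the pin, leave it lying there, and put the wedge back in its block. Do it gently: never press on pin, stand or clip with more than about 15 N, do not touch the clip with the fingers or let it fly, and leave the other things alone.

Things in the scene. Friction and masses are not known exactly. Their poses are not given: they have to be found in the camera images.
- stand: Fixed stand (mm): dark base plate, two blue cheeks, rail tops at z 70, 18 mm slot between them (floor z 12). Origin: underside; z up; clip comes off to -x (toward robot), rail end stops at x -56. Steel pin, 12 mm thick, top z 106, stands in the slot near x 0, y 0 but is clamped anywhere within 2.5 mm of it along x (not measured, feel for it). It yields to no force here. Oiled: friction about 0.25.
- clip: Loose brass-coloured U-shaped spring clip (mm), 6 thick, 30 wide, lying on the stand's rails, axes about as the stand's, its origin (underside) at x 0, y 0, z 70 of the stand. Bridge at x -17.6 to -12.6, two sprung legs round the pin to x +18, lips at x +9, 8 mm apart. Gap pin to bridge 4 to 9 mm. To spread it off the bridge must be pushed 18 mm from the pin's surface; takes about 9 N.
- wedge: Loose wedge (mm), upright in the block. Origin: middle of the tip's flat edge; z up the tool. Steel blade 6 mm wide; flat face at x 0 looks to +x; sloping face to -x: 2 mm thick at the tip, 19 mm from z 58 to z 96. Black collar 42 x 34 at z 96 to 102. Red handle x -20 to +1, y +-13, z 102 to 165: grip it across x near z 135. 0.16 kg. In the block its tip is 12 mm above the bench.
- holder: Fixed wooden block 70 x 64 mm, 108 high, on a 100 x 90 foot. Origin: centre of underside. Pocket in the middle of its top, 25 (x) x 20 (y) mm, 98 deep; the wedge hangs in it by its collar, its flat face to the block's +x.
- tape_measure: Loose yellow tape measure, 36 x 84 x 62 mm, on the bench to the right; a bystander. Origin: centre of underside.

How it is judged:
On the way, in this order (a step that is already met when the one before it is completed fails the run):
1. the wedge lies against the pin, its tip above the clip (contact force between wedge and stand above 0.4 N and contact force between wedge and clip below 0.2 N and z of wedge in the frame of stand between 0.076 and 0.106 m and y of wedge in the frame of stand between -0.006 and 0.006 m and x of wedge in the frame of stand between -0.0115 and -0.0015 m), for 0.2 s.
2. the wedge is driven down between pin and clip, bearing on both and moving the clip (contact force between wedge and stand above 0.5 N and contact force between wedge and clip above 0.5 N and z of wedge in the frame of stand below 0.055 m and x of clip in the frame of stand below -0.004 m), for 0.1 s.
3. the clip is pushed clear of the pin (x of clip in the frame of stand below -0.024 m), for 0.2 s.
At the end, for the whole second after the job is handed in: the clip lies still on the stand's rails, moved 24 mm or more from where it was fitted (legs clear of the pin); the wedge hangs upright in its block, at rest, tip at most 20 mm above the bench (x of clip in the frame of stand between -0.05 and -0.024 m and y of clip in the frame of stand between -0.02 and 0.02 m and z of clip in the frame of stand between 0.064 and 0.08 m and horizontal distance between wedge and holder below 0.025 m and z of wedge in the frame of holder below 0.02 m and angle between wedge's own z axis and vertical below 0.15 rad and linear speed of each of wedge, clip below 0.02 m/s); the robot touches nothing.
It fails at once if the wedge presses on the clip with over 18 N (contact force between wedge and clip above 18 N).
It fails at once if the wedge presses on the pin or the stand with over 18 N (contact force between wedge and stand above 18 N).
It fails at once if the fingers touch the clip (contact force between the fingers and clip above 0.5 N).
It fails at once if the clip flies (over 0.5 m/s) (linear speed of clip above 0.5 m/s).
It fails at once if the tape measure is pushed over 30 mm (distance of tape_measure from where it was at the start of the episode above 0.03 m).
It also fails if it takes over 70 s, if anything falls off the work surface, if the arm or the gripper's body presses on something with over 40 N, if the wrist force passes 120 N, or if a joint passes its speed limit or range.

ROBOT

A 6-joint arm with a two-finger parallel gripper is mounted at the origin on a cart in front of the work surface, level with it; the furniture and walls round the work are solid. World frame = base frame: x ahead of the robot, y to its left, z up, the work surface at z = 0. Lengths are in m, angles in rad, forces in N, time in s.
With the tool pointing down it reaches from about 0.375 to 0.75 m from the base axis. Payload 9 kg.
Tool frame: the origin (TCP) lies at the very end of the fingers, on their centre line; the grasp point (between the pads) lies 19 mm behind it (env.pinch_z is the z of the grasp point in the tool frame, in m); z points along the fingers, y is the line along which they close (so a half turn about z gives the same grasp; the last joint's range is limited). The gripper opens to 85 mm and grips with 20 to 120 N. Pads are 22 mm wide; open, the fingers measure 114 mm over their backs; the gripper's body (76 mm by 85 mm) begins 54 mm behind the grasp point. The pads swing forward as they close: fully open they stand 13 mm farther back than shut.
Start: joints at [-1.553, 0.104, 0.097, 1.564, 0, 1.353], TCP at [0.14, -0.583, 0.231] pointing down, gripper open.
Joint ranges: [-2.99, 2.99], [-0.84, 1.86], [-1.1, 1.16], [-1.84, 2.11], [-1.51, 1.56], [-3.14, 3.14]. Speed limits (rad/s): [2.22, 2.22, 2.57, 3.14, 3.14, 3.14].

INTERFACE

Orientations are given as a 3x3 rotation matrix whose columns are the frame's x, y, z axes.
In Python, from workcell import env gives the robot as it stands.
- The arm moves only by the tool step_arm, never from a script. Its argument "motion" is a list of rows, each an object of numbers: "rx", "ry", "rz": the turn, a rotation vector about the world's x, y, z in units of pi rad (1.0 is pi rad); "x", "y", "z": the shift along the world's x, y, z in units of 400 mm (1.0 is 400 mm); "hand": the opening, from -1 (shut) to 1 (fully open). A call has 1 to 5 rows; each row shifts and turns the commanded pose from where the row before left it; what a row does not reach is not made up. A row lasts 1/10 s, in which the tool goes at most 50 mm and 8.59 degrees, less where a joint would pass 70% of its speed; a pose out of reach is approached as far as the arm can. A call with a number of a shift or a turn outside -1 to 1 is refused whole. A call with a gripper value outside its range is refused whole. The fingers move at their own pace and stop on an object; "squeeze" is the grip in N (left out, the last holds). Time passes only in rows, so rows that do not move let the fingers close. It gives the time, the measured TCP pose, the force, the opening and the grip force at its end, in the units of the state.
- env.sense(): the state, without advancing time (a new reading comes with each control period).
- env.snapshot(name): name is "side" or "top" or "wrist"; returns (picture, depth): 420x560x3 uint8, blue, green, red; 420x560 float32, m along the optical axis (not along the pixel's ray), 0 where there is no reading.
- env.get_calibration(name): a dict with "fx", "fy", "cx", "cy" (pixels), "eye" and "rotation" of the camera in the world. Camera axes: x right, y up, looking along -z (the intrinsics and any distortion apply to the point x, -y, -z); pixel columns grow to the right and rows downward; lengths in m; the calibration is good to about 2 mm. A picture is of the moment at which its call begins: read the wrist's pose just before it. get_calibration takes no time and is no camera call; for the wrist camera it gives the pose at the moment of the call.
- env.finish_job(): hands the job in; it is judged then, once.
The state is a dict: "t": time; "q": joint angles; "joint_velocities": joint speeds; "tau": joint torques, N m; "position": TCP position; "orientation": TCP orientation; "wrist_force": force on the tool from outside, world axes, zero at the start; "ft_torque": the same for the moment, N m; "opening": finger opening in m; "grip_force": force on a finger pad.
Only numpy, scipy, OpenCV 4.12 (cv2) and the standard library are available. Lean on these libraries where they do the work, as an engineer would, in place of code of your own. Each camera call takes 0.05 s, during which the arm holds its last target. There are 200 camera calls.

## Working session

There is one attempt and no reset: what is moved stays moved. The work goes in short steps, Python scripts to look and compute and a tool call to move; the robot and the scene stay as the last step left them, time stands still between calls to the robot, and variables do not carry over. Pictures are saved under pics/ and viewed, at most 10 in all, crops included, and the job is handed in when it is done.

Besides the shell and the picture viewer there is one more tool, called after ">>>" as a command line: name --argument value ..., lists and objects as JSON in quotes. step_arm: Moves the arm, as the interface text tells. Shifts and turns lie within -1 to 1; 1 stands for 400 mm of shift or pi rad of turn. Its arguments: {"type":"object","properties":{"motion":{"type":"array"},"squeeze":{"type":"number"}},"required":["motion"]}

```bash
mkdir -p pics; ls; cat > h.py <<'E'
import numpy as np, cv2
from workcell import env
def snap(n,name):
    c=env.get_calibration(n); p,d=env.snapshot(n); cv2.imwrite(f'pics/{name}.png',p); np.savez(f'pics/{name}.npz',d=d,p=p,**{k:np.array(c[k]) for k in('fx','fy','cx','cy','eye','rotation')}); return p,d
def pts(name):
    z=np.load(f'pics/{name}.npz'); d=z['d']; v,u=np.mgrid[:d.shape[0],:d.shape[1]]
    P=np.stack([(u-z['cx'])/z['fx']*d,-(v-z['cy'])/z['fy']*d,-d],-1)
    W=P@z['rotation'].T+z['eye']; W[d==0]=np.nan; return W,z['p']
E
python3 - <<'E'
from h import *
snap('top','t0');snap('side','s0')
print({k:v for k,v in env.get_calibration('top').items()},{k:v for k,v in env.get_calibration('side').items()})
s=env.sense();print(s['t'],s['position'],s['orientation'],s['opening'],env.pinch_z)
E
```

```text
pics
{'fx': 401.8801138122375, 'fy': 401.8801138122375, 'cx': 278.55128460243156, 'cy': 209.99623570577367, 'eye': array([ 0.41241351, -0.05326637,  0.91132762]), 'rotation': array([[ 0.0050776 ,  0.99655979, -0.08272125],
       [-0.99992885,  0.00595284,  0.01033735],
       [ 0.01079421,  0.08266288,  0.99651911]])} {'fx': 464.0387363164364, 'fy': 464.0387363164364, 'cx': 272.1373198823731, 'cy': 206.66532309046164, 'eye': array([ 0.40852814, -0.84920512,  0.57452381]), 'rotation': array([[ 0.9954819 ,  0.05151287, -0.07976353],
       [-0.09491221,  0.51566435, -0.85151744],
       [-0.0027329 ,  0.85524073,  0.51822373]])}
0.1 [ 0.14017669 -0.58309405  0.23060676] [[ 9.72327965e-01  2.33620051e-01 -5.16785772e-06]
 [ 2.33619893e-01 -9.72327279e-01  1.18652154e-03]
 [ 2.72170374e-04 -1.15489539e-03 -9.99999296e-01]] 0.08515728351104807 -0.0187
```

View pics/t0.png

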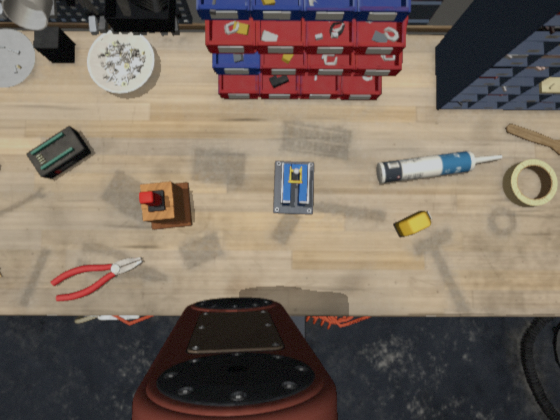

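View pics/s0.png

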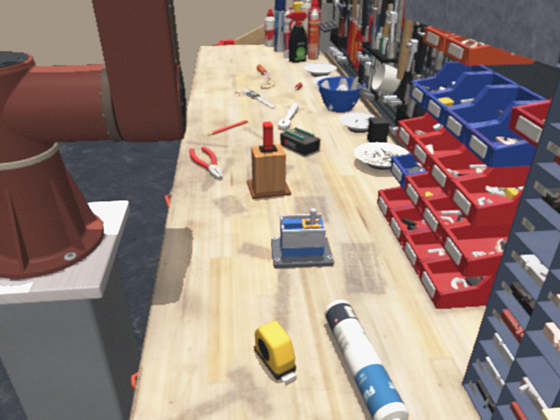

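The top view shows the holder near (165,203) with the red handle at (150,198), the stand near (294,187) with the clip/pin at (295,175), and the tape measure at (413,224). The side view shows the holder at (268,170) and the stand at (303,240). Next I'll measure both from the depth.

```bash
cat > a.py <<'E'
from h import *
W,p=pts('t0'); 
def rect(nm,m,box):
    k=np.zeros(m.shape,bool);u0,u1,v0,v1=box;k[v0:v1,u0:u1]=1;k&=m
    X=W[k]; r=cv2.minAreaRect((X[:,:2]*1000).astype(np.float32)); print(nm,len(X),X.mean(0).round(4),r)
z=W[...,2]
S=(262,325,150,225);H=(125,200,170,235)
rect('base',(z>.006)&(z<.016),S); rect('rails',(z>.064)&(z<.0735),S); rect('clip',(z>.0735)&(z<.082),S); rect('pin',(z>.095)&(z<.115),S)
rect('foot',(z>.006)&(z<.03),H); rect('block',(z>.102)&(z<.111),H); rect('collar',(z>.111)&(z<.119),H);rect('handle',(z>.165)&(z<.19),H)
a=np.hstack([cv2.resize(p[150:225,255:335],None,fx=5,fy=5,interpolation=2),cv2.resize(p[165:240,125:205],None,fx=5,fy=5,interpolation=2)]);cv2.imwrite('pics/c0.png',a)
E
python3 a.py
```

```text
base 1044 [ 0.5293 -0.0923  0.0114] ((540.6621704101562, -95.85464477539062), (89.98052978515625, 120.31704711914062), 88.25240325927734)
rails 585 [ 0.5436 -0.0961  0.0694] ((540.7573852539062, -94.45252227783203), (55.418209075927734, 85.98649597167969), 89.8840103149414)
clip 276 [ 0.5403 -0.0967  0.077 ] ((540.5568237304688, -95.90913391113281), (58.8433723449707, 83.76191711425781), 88.72093200683594)
pin 28 [ 0.5599 -0.0963  0.1043] ((560.3690795898438, -95.86869049072266), (9.983011245727539, 10.199728965759277), 89.60850524902344)
foot 560 [0.4848 0.1616 0.0111] ((497.7210693359375, 182.89019775390625), (100.2078857421875, 89.91036987304688), 6.0545783042907715)
block 755 [0.4962 0.178  0.1074] ((497.7046203613281, 183.1620330810547), (75.24534606933594, 64.93900299072266), 6.554923057556152)
collar 175 [0.4936 0.1792 0.1136] ((496.453369140625, 180.2015380859375), (64.23770904541016, 56.99765396118164), 2.4317140579223633)
handle 186 [0.4966 0.182  0.175 ] ((497.4067077636719, 183.28399658203125), (22.05470848083496, 26.333986282348633), 6.633203983306885)
```

View pics/c0.png

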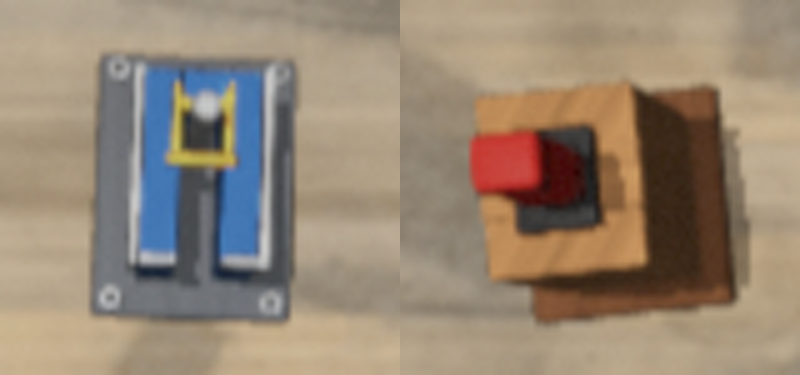

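>>> step_arm --motion '[{"x":0.0775,"y":0.0958,"rz":0.0256,"hand":1},{"x":0.0775,"y":0.0958,"rz":0.0256,"hand":1},{"x":0.0775,"y":0.0958,"rz":0.0256,"hand":1},{"x":0.0775,"y":0.0958,"rz":0.0256,"hand":1},{"x":0.0775,"y":0.0958,"rz":0.0256,"hand":1}]'

```text
validation failed for argument at $.mo...
```

>>> step_arm --motion '[{"x":0.0775,"y":0.0958,"rz":0.0256,"hand":1},{"x":0.0775,"y":0.0958,"rz":0.0256,"hand":1},{"x":0.0775,"y":0.0958,"rz":0.0256,"hand":1},{"x":0.0775,"y":0.0958,"rz":0.0256,"hand":1},{"x":0.0775,"y":0.0958,"rz":0.0256,"hand":1}]'

```text
validation failed for argument at $.mo...
```

>>> step_arm --motion '[{"x":0.0147,"y":0.12,"rz":0.0256,"hand":1},{"x":0.0147,"y":0.12,"rz":0.0256,"hand":1},{"x":0.0147,"y":0.12,"rz":0.0256,"hand":1},{"x":0.0147,"y":0.12,"rz":0.0256,"hand":1}]'

```text
validation failed for argument at $.mo...
```

>>> step_arm --motion '[{"x":0.0775,"y":0.0958,"z":0,"rx":0,"ry":0,"rz":0.0256,"hand":1},{"x":0.0775,"y":0.0958,"z":0,"rx":0,"ry":0,"rz":0.0256,"hand":1},{"x":0.0775,"y":0.0958,"z":0,"rx":0,"ry":0,"rz":0.0256,"hand":1},{"x":0.0775,"y":0.0958,"z":0,"rx":0,"ry":0,"rz":0.0256,"hand":1},{"x":0.0775,"y":0.0958,"z":0,"rx":0,"ry":0,"rz":0.0256,"hand":1}]'

```text
t: 0.6
position: [0.2959, -0.39, 0.231]
orientation: [[0.802, 0.598, 0.0], [0.598, -0.802, 0.0], [0.0, -0.0, -1.0]]
wrist_force: [0.3, -0.9, 0.1]
opening: 0.0855
grip_force: 0.0
```

>>> step_arm --motion '[{"x":0.0775,"y":0.0958,"z":0,"rx":0,"ry":0,"rz":0.0256,"hand":1},{"x":0.0775,"y":0.0958,"z":0,"rx":0,"ry":0,"rz":0.0256,"hand":1},{"x":0.0775,"y":0.0958,"z":0,"rx":0,"ry":0,"rz":0.0256,"hand":1},{"x":0.0775,"y":0.0958,"z":0,"rx":0,"ry":0,"rz":0.0256,"hand":1},{"x":0.0775,"y":0.0958,"z":0,"rx":0,"ry":0,"rz":0.0256,"hand":1}]'

```text
t: 1.1
position: [0.4511, -0.1983, 0.2312]
orientation: [[0.503, 0.864, 0.0], [0.864, -0.503, -0.0], [-0.0, 0.0, -1.0]]
wrist_force: [1.5, -1.1, -0.4]
opening: 0.0853
grip_force: 0.0
```

>>> step_arm --motion '[{"x":0.0147,"y":0.12,"z":0,"rx":0,"ry":0,"rz":0.0256,"hand":1},{"x":0.0147,"y":0.12,"z":0,"rx":0,"ry":0,"rz":0.0256,"hand":1},{"x":0.0147,"y":0.12,"z":0,"rx":0,"ry":0,"rz":0.0256,"hand":1},{"x":0.0147,"y":0.12,"z":0,"rx":0,"ry":0,"rz":0.0256,"hand":1}]'

```text
t: 1.5
position: [0.4735, -0.0062, 0.2311]
orientation: [[0.204, 0.979, -0.0], [0.979, -0.204, 0.0], [0.0, -0.0, -1.0]]
wrist_force: [0.6, -0.3, 0.2]
opening: 0.0853
grip_force: 0.0
```

```bash
python3 - <<'E'
from h import *
s=env.sense();print(s['t'],s['position'],s['orientation'],s['q'])
snap('wrist','w0')
E
```

```text
1.5 [ 0.47345131 -0.00622903  0.23109819] [[ 2.04437666e-01  9.78879583e-01 -5.08511881e-05]
 [ 9.78879584e-01 -2.04437665e-01  2.04437556e-05]
 [ 9.61607683e-06 -5.39566636e-05 -9.99999998e-01]] [-2.90408409e-01 -2.83764562e-01 -2.69806214e-01  1.58480925e+00
  5.02680439e-06  1.48627712e+00]
```

View pics/w0.png

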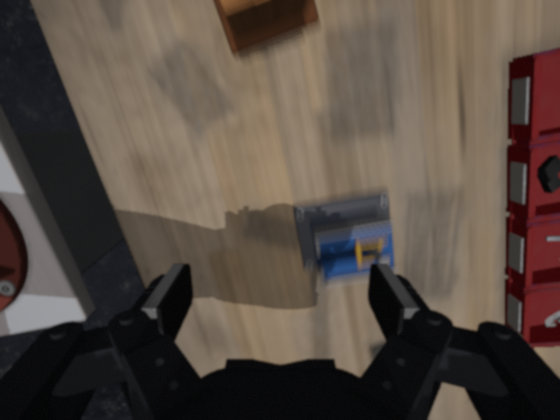

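>>> step_arm --motion '[{"x":0.015,"y":0.1184,"z":0,"rx":0,"ry":0,"rz":0.0251,"hand":1},{"x":0.015,"y":0.1184,"z":0,"rx":0,"ry":0,"rz":0.0251,"hand":1},{"x":0.015,"y":0.1184,"z":0,"rx":0,"ry":0,"rz":0.0251,"hand":1},{"x":0.015,"y":0.1184,"z":0,"rx":0,"ry":0,"rz":0.0251,"hand":1}]'

```text
t: 1.95
position: [0.4975, 0.1832, 0.2311]
orientation: [[-0.109, 0.994, 0.0], [0.994, 0.109, -0.0], [-0.0, -0.0, -1.0]]
wrist_force: [0.9, -0.8, -0.6]
opening: 0.0853
grip_force: 0.0
```

>>> step_arm --motion '[{"x":0,"y":0,"z":-0.05,"rx":0,"ry":0,"rz":0,"hand":1},{"x":0,"y":0,"z":-0.07,"rx":0,"ry":0,"rz":0,"hand":1},{"x":0,"y":0,"z":-0.07,"rx":0,"ry":0,"rz":0,"hand":1},{"x":0,"y":0,"z":-0.07,"rx":0,"ry":0,"rz":0,"hand":1},{"x":0,"y":0,"z":0,"rx":0,"ry":0,"rz":0,"hand":1}]'

```text
t: 2.45
position: [0.4949, 0.1809, 0.1231]
orientation: [[-0.106, 0.994, -0.007], [0.994, 0.106, -0.001], [0.0, -0.007, -1.0]]
wrist_force: [-0.9, 0.1, 0.3]
opening: 0.0853
grip_force: 0.0
```

```bash
python3 - <<'E'
from h import *
s=env.sense();print(s['t'],s['position'],s['orientation'][:,1],s['wrist_force'])
snap('top','t1');snap('wrist','w1')
E
```

```text
2.45 [0.49493413 0.18093767 0.12309935] [ 0.99432021  0.10620787 -0.00687007] [-0.90876     0.11090293  0.29316879]
```

View pics/w1.png

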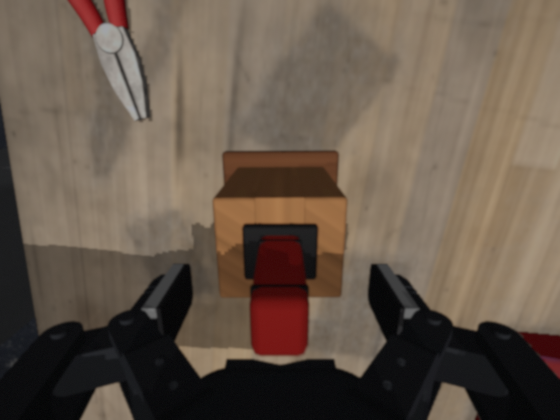

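The fingers straddle the handle at (280,320) symmetrically. The pose is a few mm off the command, so I'll let it settle.

>>> step_arm --motion '[{"x":0,"y":0,"z":0,"rx":0,"ry":0,"rz":0,"hand":1},{"x":0,"y":0,"z":0,"rx":0,"ry":0,"rz":0,"hand":1}]'

```text
t: 2.75
position: [0.4987, 0.1813, 0.1291]
orientation: [[-0.106, 0.994, 0.003], [0.994, 0.106, 0.0], [-0.0, 0.003, -1.0]]
wrist_force: [0.2, -0.3, -0.6]
opening: 0.0854
grip_force: 0.0
```

>>> step_arm --motion '[{"x":0,"y":0,"z":0,"rx":0,"ry":0,"rz":0,"hand":1},{"x":0,"y":0,"z":0,"rx":0,"ry":0,"rz":0,"hand":1}]'

```text
t: 2.95
position: [0.4981, 0.1812, 0.128]
orientation: [[-0.106, 0.994, 0.001], [0.994, 0.106, 0.0], [-0.0, 0.001, -1.0]]
wrist_force: [0.5, 0.5, 0.0]
opening: 0.0854
grip_force: 0.0
```

>>> step_arm --motion '[{"x":0,"y":0,"z":0,"rx":0,"ry":0,"rz":0,"hand":1},{"x":0,"y":0,"z":0,"rx":0,"ry":0,"rz":0,"hand":1}]'

```text
t: 3.15
position: [0.4978, 0.1812, 0.1275]
orientation: [[-0.106, 0.994, 0.0], [0.994, 0.106, -0.0], [-0.0, 0.0, -1.0]]
wrist_force: [-0.2, -0.0, -0.3]
opening: 0.0855
grip_force: 0.0
```

>>> step_arm --motion '[{"x":0,"y":0.004,"z":0,"rx":0,"ry":0,"rz":0,"hand":1},{"x":0,"y":0,"z":0,"rx":0,"ry":0,"rz":0,"hand":-1},{"x":0,"y":0,"z":0,"rx":0,"ry":0,"rz":0,"hand":-1},{"x":0,"y":0,"z":0,"rx":0,"ry":0,"rz":0,"hand":-1},{"x":0,"y":0,"z":0,"rx":0,"ry":0,"rz":0,"hand":-1}]' --squeeze 70

```text
t: 3.65
position: [0.4977, 0.1828, 0.1273]
orientation: [[-0.106, 0.994, 0.0], [0.994, 0.106, -0.0], [-0.0, 0.0, -1.0]]
wrist_force: [-0.2, -0.3, -0.4]
opening: 0.0283
grip_force: 0.0
```

>>> step_arm --motion '[{"x":0,"y":0,"z":0,"rx":0,"ry":0,"rz":0,"hand":-1},{"x":0,"y":0,"z":0,"rx":0,"ry":0,"rz":0,"hand":-1},{"x":0,"y":0,"z":0,"rx":0,"ry":0,"rz":0,"hand":-1},{"x":0,"y":0,"z":0,"rx":0,"ry":0,"rz":0,"hand":-1}]' --squeeze 70

```text
t: 4.05
position: [0.4978, 0.1828, 0.1275]
orientation: [[-0.106, 0.994, 0.0], [0.994, 0.106, 0.0], [-0.0, 0.0, -1.0]]
wrist_force: [0.5, -0.4, 2.1]
opening: 0.0209
grip_force: 68.9
```

>>> step_arm --motion '[{"x":0,"y":0,"z":0.03,"rx":0,"ry":0,"rz":0,"hand":-1},{"x":0,"y":0,"z":0.07,"rx":0,"ry":0,"rz":0,"hand":-1},{"x":0,"y":0,"z":0.09,"rx":0,"ry":0,"rz":0,"hand":-1},{"x":0,"y":0,"z":0.09,"rx":0,"ry":0,"rz":0,"hand":-1},{"x":0,"y":0,"z":0.04,"rx":0,"ry":0,"rz":0,"hand":-1}]'

```text
t: 4.55
position: [0.4985, 0.1829, 0.2596]
orientation: [[-0.106, 0.994, 0.004], [0.994, 0.106, 0.0], [-0.0, 0.004, -1.0]]
wrist_force: [0.4, -0.2, -1.2]
opening: 0.0211
grip_force: 68.6
```

>>> step_arm --motion '[{"x":0.0116,"y":-0.087,"z":0,"rx":0,"ry":0,"rz":-0.0054,"hand":-1},{"x":0.0116,"y":-0.087,"z":0,"rx":0,"ry":0,"rz":-0.0054,"hand":-1},{"x":0.0116,"y":-0.087,"z":0,"rx":0,"ry":0,"rz":-0.0054,"hand":-1},{"x":0.0116,"y":-0.087,"z":0,"rx":0,"ry":0,"rz":-0.0054,"hand":-1}]'

```text
t: 4.95
position: [0.5161, 0.0424, 0.256]
orientation: [[-0.038, 0.999, 0.0], [0.999, 0.038, -0.0], [-0.0, 0.0, -1.0]]
wrist_force: [0.9, 0.6, -1.0]
opening: 0.0209
grip_force: 68.7
```

>>> step_arm --motion '[{"x":0.0116,"y":-0.087,"z":0,"rx":0,"ry":0,"rz":-0.0054,"hand":-1},{"x":0.0116,"y":-0.087,"z":0,"rx":0,"ry":0,"rz":-0.0054,"hand":-1},{"x":0.0116,"y":-0.087,"z":0,"rx":0,"ry":0,"rz":-0.0054,"hand":-1},{"x":0.0116,"y":-0.06,"z":0,"rx":0,"ry":0,"rz":-0.0054,"hand":-1},{"x":0,"y":-0.027,"z":0,"rx":0,"ry":0,"rz":0,"hand":-1}]'

```text
t: 5.45
position: [0.5348, -0.0976, 0.2556]
orientation: [[0.032, 0.999, -0.0], [0.999, -0.032, -0.0], [-0.0, -0.0, -1.0]]
wrist_force: [-0.3, 0.4, -0.5]
opening: 0.0212
grip_force: 68.7
```

>>> step_arm --motion '[{"x":0,"y":0,"z":0,"rx":0,"ry":0,"rz":0,"hand":-1},{"x":0,"y":0,"z":0,"rx":0,"ry":0,"rz":0,"hand":-1},{"x":0,"y":0,"z":-0.02,"rx":0,"ry":0,"rz":0,"hand":-1},{"x":0,"y":0,"z":-0.02,"rx":0,"ry":0,"rz":0,"hand":-1},{"x":0,"y":0,"z":0,"rx":0,"ry":0,"rz":0,"hand":-1}]'

```text
t: 5.95
position: [0.5342, -0.0945, 0.2376]
orientation: [[0.028, 1.0, -0.002], [1.0, -0.028, 0.001], [0.001, -0.002, -1.0]]
wrist_force: [0.5, 0.4, -1.5]
opening: 0.0211
grip_force: 68.7
```

>>> step_arm --motion '[{"x":0,"y":0,"z":0,"rx":0,"ry":0,"rz":0,"hand":-1},{"x":0,"y":0,"z":0,"rx":0,"ry":0,"rz":0,"hand":-1},{"x":0,"y":0,"z":0,"rx":0,"ry":0,"rz":0,"hand":-1}]'

```text
t: 6.25
position: [0.5349, -0.0956, 0.2396]
orientation: [[0.029, 1.0, 0.0], [1.0, -0.029, -0.0], [-0.0, 0.0, -1.0]]
wrist_force: [0.7, -0.6, -1.2]
opening: 0.0213
grip_force: 68.7
```

```bash
python3 - <<'E'
from h import *
s=env.sense();print(s['t'],s['position'],s['orientation'],s['wrist_force'])
p,d=snap('side','s1');snap('top','t2');w,_=snap('wrist','w2')
cv2.imwrite('pics/c1.png',np.hstack([cv2.resize(p[110:270,250:350],(375,600),interpolation=2),cv2.resize(w,(425,600))]))
E
```

```text
6.25 [ 0.53492536 -0.09557104  0.2396143 ] [[ 2.92612916e-02  9.99571684e-01  4.74187747e-04]
 [ 9.99571772e-01 -2.92611821e-02 -2.36366481e-04]
 [-2.22389948e-04  4.80901075e-04 -9.99999860e-01]] [ 0.66997789 -0.59977865 -1.15770022]
```

View pics/c1.png

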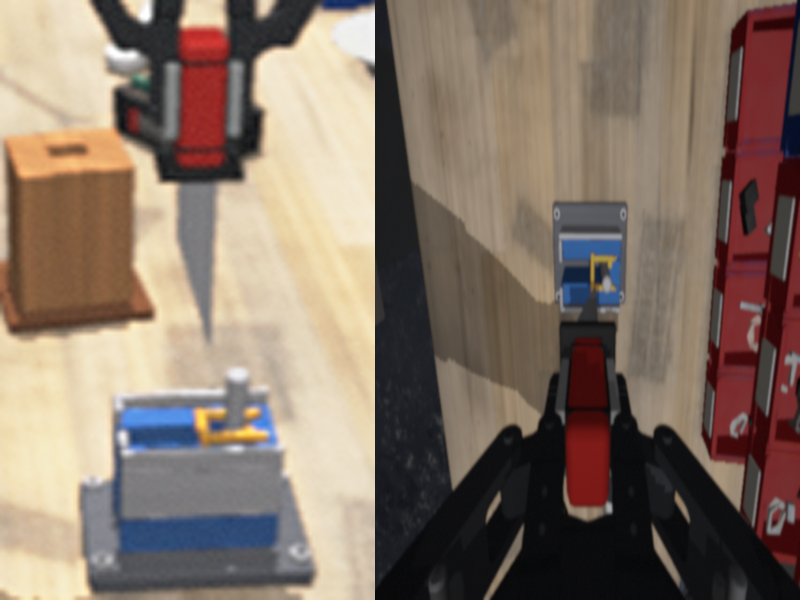

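The side view shows the blade's straight face toward the pin, its tip at full-image (306,201), and the pin top at about (313,210). Next I'll measure tip against pin from the depth.

```bash
python3 - <<'E'
from h import *
for n in('s1','w2','t2'):
    W,p=pts(n); 
    near=(abs(W[...,0]-.548)<.06)&(abs(W[...,1]+.096)<.03)
    for a,b in((.09,.1045),(.1045,.112),(.122,.14),(.14,.16),(.16,.18),(.18,.205)):
        k=near&(W[...,2]>a)&(W[...,2]<b); X=W[k]
        if len(X)>3: print(n,a,b,len(X),X.mean(0).round(4),np.percentile(X,5,axis=0)[:2].round(4),np.percentile(X,95,axis=0)[:2].round(4))
    k=near&(W[...,2]>.074)&(W[...,2]<.082)&(W[...,0]<.56); X=W[k]; col=p[k].astype(int); y=(col[:,2]-col[:,0]>60); X=X[y]
    if len(X): print(n,'clip',len(X),X.mean(0).round(4),np.percentile(X,[3,97],axis=0).round(4).tolist())
E
```

```text
s1 0.09 0.1045 40 [ 0.5579 -0.1025  0.0975] [ 0.5537 -0.1053] [ 0.5639 -0.0991]
s1 0.1045 0.112 19 [ 0.5584 -0.1     0.1072] [ 0.5541 -0.1043] [ 0.5635 -0.0945]
s1 0.122 0.14 17 [ 0.5419 -0.0974  0.1341] [ 0.5395 -0.0987] [ 0.5436 -0.0957]
s1 0.14 0.16 41 [ 0.5391 -0.0978  0.1514] [ 0.5346 -0.0995] [ 0.543  -0.0954]
s1 0.16 0.18 78 [ 0.5367 -0.098   0.1709] [ 0.529  -0.0995] [ 0.5439 -0.0959]
s1 0.18 0.205 133 [ 0.5341 -0.0976  0.1926] [ 0.5254 -0.1   ] [ 0.543  -0.0941]
s1 clip 61 [ 0.5464 -0.1005  0.0766] [[0.5389, -0.1125, 0.0743], [0.5577, -0.0849, 0.0786]]
w2 0.09 0.1045 58 [ 0.5582 -0.0941  0.0989] [ 0.5537 -0.1024] [ 0.5634 -0.0917]
w2 0.1045 0.112 103 [ 0.5591 -0.0973  0.1058] [ 0.5546 -0.1016] [ 0.5639 -0.0931]
w2 0.122 0.14 32 [ 0.5422 -0.0929  0.1336] [ 0.5396 -0.0932] [ 0.5444 -0.0926]
w2 0.14 0.16 92 [ 0.5396 -0.0927  0.1517] [ 0.5342 -0.093 ] [ 0.5444 -0.0923]
w2 0.16 0.18 181 [ 0.537  -0.0925  0.171 ] [ 0.5293 -0.0931] [ 0.544 -0.092]
w2 0.18 0.205 58 [ 0.5353 -0.0923  0.1824] [ 0.5272 -0.0928] [ 0.5435 -0.0919]
w2 clip 179 [ 0.5459 -0.0953  0.0757] [[0.5398, -0.1093, 0.0745], [0.5583, -0.0847, 0.0772]]
```

>>> step_arm --motion '[{"x":0,"y":-0.005,"z":-0.02,"rx":0,"ry":0,"rz":0,"hand":-1},{"x":0,"y":0,"z":-0.026,"rx":0,"ry":0,"rz":0,"hand":-1},{"x":0,"y":0,"z":-0.026,"rx":0,"ry":0,"rz":0,"hand":-1},{"x":0,"y":0,"z":-0.02,"rx":0,"ry":0,"rz":0,"hand":-1},{"x":0,"y":0,"z":0,"rx":0,"ry":0,"rz":0,"hand":-1}]'

```text
t: 6.9
position: [0.534, -0.0972, 0.2006]
orientation: [[0.029, 1.0, -0.002], [1.0, -0.029, 0.001], [0.001, -0.002, -1.0]]
wrist_force: [0.7, -0.5, -1.7]
opening: 0.0212
grip_force: 68.7
```

>>> step_arm --motion '[{"x":0.003,"y":0,"z":0,"rx":0,"ry":0,"rz":0,"hand":-1},{"x":0.003,"y":0,"z":0,"rx":0,"ry":0,"rz":0,"hand":-1},{"x":0.003,"y":0,"z":0,"rx":0,"ry":0,"rz":0,"hand":-1},{"x":0.003,"y":0,"z":0,"rx":0,"ry":0,"rz":0,"hand":-1},{"x":0,"y":0,"z":0,"rx":0,"ry":0,"rz":0,"hand":-1}]'

```text
t: 7.4
position: [0.5399, -0.0976, 0.2027]
orientation: [[0.029, 1.0, 0.0], [1.0, -0.029, -0.0], [-0.0, 0.0, -1.0]]
wrist_force: [1.0, -0.3, -1.0]
opening: 0.021
grip_force: 68.7
```

>>> step_arm --motion '[{"x":0,"y":0,"z":0,"rx":0,"ry":0,"rz":0,"hand":-1},{"x":0,"y":0,"z":0,"rx":0,"ry":0,"rz":0,"hand":-1},{"x":0,"y":0,"z":0,"rx":0,"ry":0,"rz":0,"hand":-1}]'

```text
t: 7.7
position: [0.5396, -0.0976, 0.2026]
orientation: [[0.029, 1.0, 0.0], [1.0, -0.029, -0.0], [-0.0, 0.0, -1.0]]
wrist_force: [0.1, -0.4, -1.0]
opening: 0.0213
grip_force: 68.7
```

>>> step_arm --motion '[{"x":0,"y":0,"z":0,"rx":0,"ry":0,"rz":0,"hand":-1}]'

```text
t: 7.8
position: [0.5396, -0.0976, 0.2025]
orientation: [[0.029, 1.0, 0.0], [1.0, -0.029, -0.0], [-0.0, 0.0, -1.0]]
wrist_force: [0.2, -0.7, -0.7]
opening: 0.0216
grip_force: 68.7
```

>>> step_arm --motion '[{"x":0.002,"y":0,"z":0,"rx":0,"ry":0,"rz":0,"hand":-1},{"x":0.002,"y":0,"z":0,"rx":0,"ry":0,"rz":0,"hand":-1},{"x":0.001,"y":0,"z":0,"rx":0,"ry":0,"rz":0,"hand":-1},{"x":0,"y":0,"z":0,"rx":0,"ry":0,"rz":0,"hand":-1},{"x":0,"y":0,"z":0,"rx":0,"ry":0,"rz":0,"hand":-1}]'

```text
t: 8.3
position: [0.5416, -0.0976, 0.2025]
orientation: [[0.029, 1.0, 0.0], [1.0, -0.029, 0.0], [0.0, 0.0, -1.0]]
wrist_force: [-0.5, 0.9, -1.6]
opening: 0.0212
grip_force: 68.7
```

>>> step_arm --motion '[{"x":0.001,"y":0,"z":0,"rx":0,"ry":0,"rz":0,"hand":-1},{"x":0,"y":0,"z":0,"rx":0,"ry":0,"rz":0,"hand":-1},{"x":0,"y":0,"z":0,"rx":0,"ry":0,"rz":0,"hand":-1}]'

```text
t: 8.6
position: [0.542, -0.0976, 0.2025]
orientation: [[0.029, 1.0, 0.0], [1.0, -0.029, 0.0], [0.0, 0.0, -1.0]]
wrist_force: [-0.5, 0.1, -1.5]
opening: 0.0215
grip_force: 68.7
```

>>> step_arm --motion '[{"x":0.001,"y":0,"z":0,"rx":0,"ry":0,"rz":0,"hand":-1},{"x":0,"y":0,"z":0,"rx":0,"ry":0,"rz":0,"hand":-1},{"x":0,"y":0,"z":0,"rx":0,"ry":0,"rz":0,"hand":-1}]'

```text
t: 8.9
position: [0.5424, -0.0976, 0.2025]
orientation: [[0.029, 1.0, 0.0], [1.0, -0.029, 0.0], [0.0, 0.0, -1.0]]
wrist_force: [0.2, -0.6, -1.5]
opening: 0.0212
grip_force: 68.7
```

>>> step_arm --motion '[{"x":0.001,"y":0,"z":0,"rx":0,"ry":0,"rz":0,"hand":-1},{"x":0,"y":0,"z":0,"rx":0,"ry":0,"rz":0,"hand":-1},{"x":0,"y":0,"z":0,"rx":0,"ry":0,"rz":0,"hand":-1}]'

```text
t: 9.2
position: [0.5428, -0.0976, 0.2026]
orientation: [[0.029, 1.0, 0.0], [1.0, -0.029, -0.0], [-0.0, 0.0, -1.0]]
wrist_force: [0.5, 0.3, -0.8]
opening: 0.0215
grip_force: 68.7
```

>>> step_arm --motion '[{"x":0.001,"y":0,"z":0,"rx":0,"ry":0,"rz":0,"hand":-1},{"x":0,"y":0,"z":0,"rx":0,"ry":0,"rz":0,"hand":-1},{"x":0,"y":0,"z":0,"rx":0,"ry":0,"rz":0,"hand":-1}]'

```text
t: 9.5
position: [0.5432, -0.0976, 0.2025]
orientation: [[0.029, 1.0, 0.0], [1.0, -0.029, -0.0], [-0.0, 0.0, -1.0]]
wrist_force: [-0.1, 0.2, -1.1]
opening: 0.0216
grip_force: 68.7
```

>>> step_arm --motion '[{"x":0.001,"y":0,"z":0,"rx":0,"ry":0,"rz":0,"hand":-1},{"x":0,"y":0,"z":0,"rx":0,"ry":0,"rz":0,"hand":-1},{"x":0,"y":0,"z":0,"rx":0,"ry":0,"rz":0,"hand":-1}]'

```text
t: 9.8
position: [0.5435, -0.0976, 0.2025]
orientation: [[0.029, 1.0, -0.0], [1.0, -0.029, -0.0], [-0.0, -0.0, -1.0]]
wrist_force: [-0.1, -0.1, -0.3]
opening: 0.0216
grip_force: 68.6
```

>>> step_arm --motion '[{"x":0.001,"y":0,"z":0,"rx":0,"ry":0,"rz":0,"hand":-1},{"x":0,"y":0,"z":0,"rx":0,"ry":0,"rz":0,"hand":-1},{"x":0,"y":0,"z":0,"rx":0,"ry":0,"rz":0,"hand":-1}]'

```text
t: 10.1
position: [0.5438, -0.0975, 0.2024]
orientation: [[0.029, 1.0, -0.001], [1.0, -0.029, 0.0], [0.0, -0.001, -1.0]]
wrist_force: [-2.2, -0.3, -0.3]
opening: 0.0211
grip_force: 68.7
```

```bash
python3 - <<'E'
from h import *
s=env.sense();print(s['position'],s['orientation'][:,2],s['wrist_force'],s['ft_torque'])
E
```

```text
[ 0.5437525  -0.09753253  0.20240403] [-5.91025071e-04  6.49858024e-05 -9.99999823e-01] [-2.17994231 -0.29021971 -0.34350648] [ 0.03097696  0.78353347 -0.01455469]
```

>>> step_arm --motion '[{"x":0,"y":0,"z":0,"rx":0,"ry":0,"rz":0,"hand":-1},{"x":0,"y":0,"z":0,"rx":0,"ry":0,"rz":0,"hand":-1},{"x":0,"y":0,"z":0,"rx":0,"ry":0,"rz":0,"hand":-1}]'

```text
t: 10.4
position: [0.5438, -0.0976, 0.2024]
orientation: [[0.029, 1.0, -0.0], [1.0, -0.029, 0.0], [0.0, -0.0, -1.0]]
wrist_force: [-2.8, 0.5, -0.9]
opening: 0.0212
grip_force: 68.7
```

>>> step_arm --motion '[{"x":0,"y":0,"z":-0.004,"rx":0,"ry":0,"rz":0,"hand":-1},{"x":0,"y":0,"z":-0.008,"rx":0,"ry":0,"rz":0,"hand":-1},{"x":0,"y":0,"z":-0.008,"rx":0,"ry":0,"rz":0,"hand":-1},{"x":0,"y":0,"z":-0.008,"rx":0,"ry":0,"rz":0,"hand":-1},{"x":0,"y":0,"z":-0.004,"rx":0,"ry":0,"rz":0,"hand":-1}]'

```text
t: 10.9
position: [0.5439, -0.0975, 0.1892]
orientation: [[0.029, 1.0, -0.0], [1.0, -0.029, 0.0], [0.0, -0.0, -1.0]]
wrist_force: [-3.4, 0.3, -1.3]
opening: 0.0213
grip_force: 69.1
```

>>> step_arm --motion '[{"x":0,"y":0,"z":-0.006,"rx":0,"ry":0,"rz":0,"hand":-1},{"x":0,"y":0,"z":-0.008,"rx":0,"ry":0,"rz":0,"hand":-1},{"x":0,"y":0,"z":-0.008,"rx":0,"ry":0,"rz":0,"hand":-1},{"x":0,"y":0,"z":-0.008,"rx":0,"ry":0,"rz":0,"hand":-1},{"x":0,"y":0,"z":-0.004,"rx":0,"ry":0,"rz":0,"hand":-1}]'

```text
t: 11.4
position: [0.5438, -0.0975, 0.1757]
orientation: [[0.029, 1.0, -0.0], [1.0, -0.029, 0.0], [0.0, -0.0, -1.0]]
wrist_force: [-5.2, 0.5, 0.1]
opening: 0.0216
grip_force: 69.1
```

>>> step_arm --motion '[{"x":0,"y":0,"z":-0.005,"rx":0,"ry":0,"rz":0,"hand":-1},{"x":0,"y":0,"z":-0.005,"rx":0,"ry":0,"rz":0,"hand":-1},{"x":0,"y":0,"z":-0.005,"rx":0,"ry":0,"rz":0,"hand":-1},{"x":0,"y":0,"z":0,"rx":0,"ry":0,"rz":0,"hand":-1}]'

```text
t: 11.8
position: [0.5438, -0.0975, 0.1697]
orientation: [[0.029, 1.0, -0.0], [1.0, -0.029, 0.0], [0.0, -0.0, -1.0]]
wrist_force: [-5.0, 0.5, -3.0]
opening: 0.021
grip_force: 69.0
```

>>> step_arm --motion '[{"x":-0.001,"y":0,"z":-0.003,"rx":0,"ry":0,"rz":0,"hand":-1},{"x":0,"y":0,"z":-0.004,"rx":0,"ry":0,"rz":0,"hand":-1},{"x":0,"y":0,"z":-0.004,"rx":0,"ry":0,"rz":0,"hand":-1},{"x":0,"y":0,"z":-0.002,"rx":0,"ry":0,"rz":0,"hand":-1}]'

```text
t: 12.2
position: [0.5437, -0.0976, 0.1648]
orientation: [[0.029, 1.0, 0.0], [1.0, -0.029, -0.0], [-0.0, 0.0, -1.0]]
wrist_force: [-4.1, -0.1, 0.2]
opening: 0.0213
grip_force: 69.0
```

>>> step_arm --motion '[{"x":0,"y":0,"z":-0.004,"rx":0,"ry":0,"rz":0,"hand":-1},{"x":0,"y":0,"z":-0.004,"rx":0,"ry":0,"rz":0,"hand":-1},{"x":0,"y":0,"z":-0.002,"rx":0,"ry":0,"rz":0,"hand":-1}]'

```text
t: 12.5
position: [0.5438, -0.0976, 0.1611]
orientation: [[0.029, 1.0, 0.001], [1.0, -0.029, -0.0], [-0.0, 0.001, -1.0]]
wrist_force: [-4.8, 1.0, 2.2]
opening: 0.0212
grip_force: 69.3
```

```bash
python3 - <<'E'
from h import *
s=env.sense();print(s['position'],s['orientation'][:,2],s['wrist_force'],s['ft_torque'])
p,_=snap('side','s2')
cv2.imwrite('pics/c2.png',cv2.resize(p[140:275,255:345],(400,600),interpolation=2))
E
```

```text
[ 0.54376995 -0.09764497  0.16106475] [ 5.32653500e-04 -2.44343531e-04 -9.99999828e-01] [-4.7500165   0.974368    2.18500704] [0.08629819 1.34886641 0.03569213]
```

View pics/c2.png

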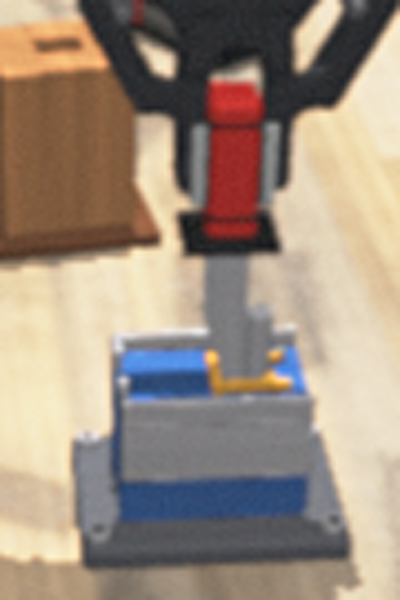

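The side view shows the blade between pin and bridge, with the clip (bridge at 212,370) starting to be engaged. I'll ease the preload slightly and continue down.

>>> step_arm --motion '[{"x":-0.001,"y":0,"z":-0.002,"rx":0,"ry":0,"rz":0,"hand":-1},{"x":0,"y":0,"z":-0.004,"rx":0,"ry":0,"rz":0,"hand":-1},{"x":0,"y":0,"z":-0.004,"rx":0,"ry":0,"rz":0,"hand":-1},{"x":0,"y":0,"z":-0.002,"rx":0,"ry":0,"rz":0,"hand":-1}]'

```text
t: 12.95
position: [0.5436, -0.0977, 0.1563]
orientation: [[0.029, 1.0, 0.001], [1.0, -0.029, -0.0], [-0.0, 0.001, -1.0]]
wrist_force: [-2.7, 0.0, 3.9]
opening: 0.0211
grip_force: 69.6
```

```bash
python3 - <<'E'
from h import *
s=env.sense();print(s['position'],s['orientation'][:,2],s['wrist_force'],s['ft_torque'])
E
```

```text
[ 0.54358326 -0.0976979   0.15630401] [ 1.01463141e-03 -2.87613003e-04 -9.99999444e-01] [-2.70119011  0.03182398  3.87708391] [-3.54617124e-04  8.14910716e-01  2.07808393e-02]
```

>>> step_arm --motion '[{"x":0,"y":0,"z":-0.003,"rx":0,"ry":0,"rz":0,"hand":-1},{"x":0,"y":0,"z":-0.003,"rx":0,"ry":0,"rz":0,"hand":-1},{"x":0,"y":0,"z":-0.003,"rx":0,"ry":0,"rz":0,"hand":-1},{"x":0,"y":0,"z":-0.003,"rx":0,"ry":0,"rz":0,"hand":-1}]'

```text
t: 13.35
position: [0.5435, -0.0976, 0.1514]
orientation: [[0.029, 1.0, 0.001], [1.0, -0.029, -0.0], [-0.0, 0.001, -1.0]]
wrist_force: [0.1, 0.4, 4.8]
opening: 0.0212
grip_force: 69.6
```

>>> step_arm --motion '[{"x":0,"y":0,"z":-0.003,"rx":0,"ry":0,"rz":0,"hand":-1},{"x":0,"y":0,"z":-0.003,"rx":0,"ry":0,"rz":0,"hand":-1}]'

```text
t: 13.55
position: [0.5435, -0.0976, 0.1489]
orientation: [[0.029, 1.0, 0.001], [1.0, -0.029, -0.0], [-0.0, 0.001, -1.0]]
wrist_force: [-0.4, 0.2, 4.1]
opening: 0.0212
grip_force: 69.5
```

>>> step_arm --motion '[{"x":0,"y":0,"z":-0.003,"rx":0,"ry":0,"rz":0,"hand":-1},{"x":0,"y":0,"z":-0.003,"rx":0,"ry":0,"rz":0,"hand":-1},{"x":0,"y":0,"z":-0.003,"rx":0,"ry":0,"rz":0,"hand":-1},{"x":0,"y":0,"z":-0.003,"rx":0,"ry":0,"rz":0,"hand":-1}]'

```text
t: 13.95
position: [0.5434, -0.0976, 0.1439]
orientation: [[0.029, 1.0, 0.0], [1.0, -0.029, 0.0], [0.0, 0.0, -1.0]]
wrist_force: [1.4, 0.3, 1.5]
opening: 0.021
grip_force: 69.2
```

>>> step_arm --motion '[{"x":0,"y":0,"z":-0.003,"rx":0,"ry":0,"rz":0,"hand":-1},{"x":0,"y":0,"z":-0.003,"rx":0,"ry":0,"rz":0,"hand":-1},{"x":0,"y":0,"z":-0.003,"rx":0,"ry":0,"rz":0,"hand":-1}]'

```text
t: 14.25
position: [0.5429, -0.0975, 0.1401]
orientation: [[0.029, 1.0, -0.001], [1.0, -0.029, 0.0], [0.0, -0.001, -1.0]]
wrist_force: [0.7, 0.2, -1.4]
opening: 0.0213
grip_force: 68.9
```

>>> step_arm --motion '[{"x":0,"y":0,"z":-0.003,"rx":0,"ry":0,"rz":0,"hand":-1},{"x":0,"y":0,"z":-0.003,"rx":0,"ry":0,"rz":0,"hand":-1},{"x":0,"y":0,"z":-0.002,"rx":0,"ry":0,"rz":0,"hand":-1},{"x":0,"y":0,"z":0,"rx":0,"ry":0,"rz":0,"hand":-1}]'

```text
t: 14.65
position: [0.543, -0.0975, 0.1371]
orientation: [[0.029, 1.0, -0.0], [1.0, -0.029, 0.0], [0.0, -0.0, -1.0]]
wrist_force: [0.5, -1.2, -1.5]
opening: 0.0214
grip_force: 68.9
```

>>> step_arm --motion '[{"x":-0.002,"y":0,"z":0,"rx":0,"ry":0,"rz":0,"hand":-1},{"x":-0.003,"y":0,"z":0,"rx":0,"ry":0,"rz":0,"hand":-1},{"x":-0.003,"y":0,"z":0,"rx":0,"ry":0,"rz":0,"hand":-1},{"x":-0.003,"y":0,"z":0,"rx":0,"ry":0,"rz":0,"hand":-1},{"x":-0.003,"y":0,"z":0,"rx":0,"ry":0,"rz":0,"hand":-1}]'

```text
t: 15.15
position: [0.5375, -0.0976, 0.1374]
orientation: [[0.029, 1.0, 0.0], [1.0, -0.029, -0.0], [-0.0, 0.0, -1.0]]
wrist_force: [1.1, 0.5, -1.0]
opening: 0.0211
grip_force: 68.9
```

```bash
python3 - <<'E'
from h import *
s=env.sense();print(s['position'],s['orientation'][:,2],s['wrist_force'],s['ft_torque'])
p,_=snap('side','s3');t,_=snap('top','t3')
cv2.imwrite('pics/c3.png',np.hstack([cv2.resize(p[140:275,255:345],(400,600),interpolation=2),cv2.resize(t[140:230,265:325],(400,600),interpolation=2)]))
E
```

```text
[ 0.53753131 -0.09760519  0.13737417] [ 2.02082480e-04 -5.33582018e-05 -9.99999978e-01] [ 1.05870853  0.45853146 -0.95921704] [ 0.05332634  0.01220653 -0.05295522]
```

View pics/c3.png

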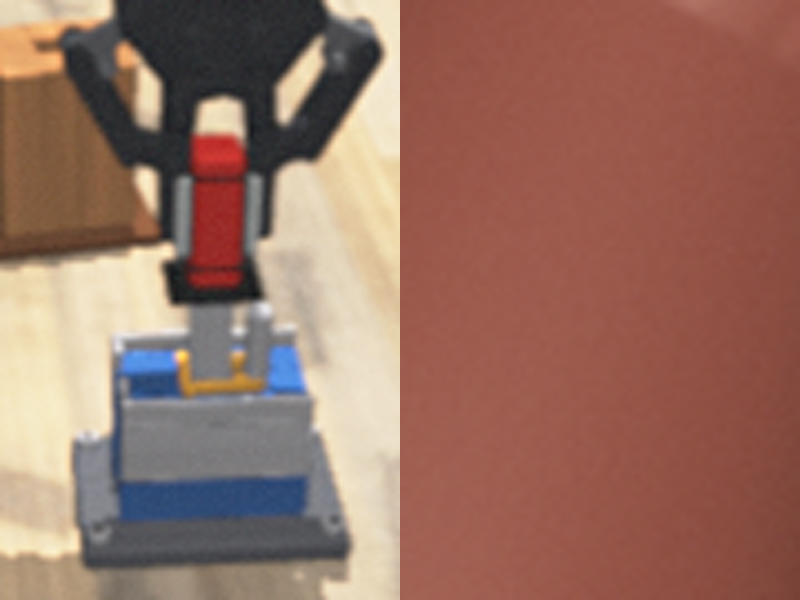

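The clip has come off the lips: its leg ends at (262,380) lie beside the pin and its bridge at (185,370) is just ahead of the blade. I'll keep pushing.

>>> step_arm --motion '[{"x":-0.003,"y":0.0002,"z":0,"rx":0,"ry":0,"rz":0,"hand":-1},{"x":-0.003,"y":0.0002,"z":0,"rx":0,"ry":0,"rz":0,"hand":-1},{"x":-0.003,"y":0.0002,"z":0,"rx":0,"ry":0,"rz":0,"hand":-1},{"x":-0.003,"y":0.0002,"z":0,"rx":0,"ry":0,"rz":0,"hand":-1},{"x":-0.003,"y":0.0002,"z":0,"rx":0,"ry":0,"rz":0,"hand":-1}]'

```text
t: 15.75
position: [0.5315, -0.0972, 0.1374]
orientation: [[0.029, 1.0, 0.0], [1.0, -0.029, -0.0], [-0.0, 0.0, -1.0]]
wrist_force: [0.3, -0.4, -0.7]
opening: 0.0212
grip_force: 68.9
```

>>> step_arm --motion '[{"x":-0.003,"y":0.0002,"z":0,"rx":0,"ry":0,"rz":0,"hand":-1},{"x":-0.003,"y":0.0002,"z":0,"rx":0,"ry":0,"rz":0,"hand":-1},{"x":-0.003,"y":0.0002,"z":0,"rx":0,"ry":0,"rz":0,"hand":-1},{"x":-0.003,"y":0.0002,"z":0,"rx":0,"ry":0,"rz":0,"hand":-1},{"x":0,"y":0,"z":0,"rx":0,"ry":0,"rz":0,"hand":-1}]'

```text
t: 16.25
position: [0.5267, -0.0968, 0.1373]
orientation: [[0.029, 1.0, 0.0], [1.0, -0.029, 0.0], [0.0, 0.0, -1.0]]
wrist_force: [0.0, -0.2, -1.1]
opening: 0.0211
grip_force: 68.9
```

```bash
python3 - <<'E'
from h import *
s=env.sense();print(s['position'],s['orientation'][:,2],s['wrist_force'],s['ft_torque'])
snap('side','s4');snap('wrist','w4')
for n in('s1','w2','s3','s4','w4'):
    W,p=pts(n); p=p.astype(int)
    k=(abs(W[...,0]-.54)<.06)&(abs(W[...,1]+.096)<.03)&(W[...,2]>.068)&(W[...,2]<.082)&(p[...,2]-p[...,0]>60)&(p[...,1]-p[...,0]>25)
    X=W[k]; print(n,len(X),np.percentile(X,[3,97],axis=0).round(4).tolist())
E
```

```text
[ 0.52669436 -0.09682672  0.13733088] [ 5.95744159e-05  4.20322188e-05 -9.99999997e-01] [ 0.04165674 -0.17720904 -1.11855055] [-0.03166817  0.00958978  0.04269526]
s1 99 [[0.5391, -0.1124, 0.0722], [0.5704, -0.085, 0.0785]]
w2 246 [[0.5399, -0.1094, 0.0743], [0.5707, -0.085, 0.0771]]
s3 78 [[0.5241, -0.1124, 0.0735], [0.5554, -0.0861, 0.0788]]
s4 79 [[0.5131, -0.1114, 0.0729], [0.5452, -0.0854, 0.0797]]
w4 366 [[0.5149, -0.0939, 0.0745], [0.5461, -0.0829, 0.077]]
```

>>> step_arm --motion '[{"x":-0.003,"y":0.0002,"z":0,"rx":0,"ry":0,"rz":0,"hand":-1},{"x":-0.003,"y":0.0002,"z":0,"rx":0,"ry":0,"rz":0,"hand":-1},{"x":-0.003,"y":0.0002,"z":0,"rx":0,"ry":0,"rz":0,"hand":-1},{"x":-0.001,"y":0,"z":0,"rx":0,"ry":0,"rz":0,"hand":-1},{"x":0,"y":0,"z":0,"rx":0,"ry":0,"rz":0,"hand":-1}]'

```text
t: 16.85
position: [0.5228, -0.0966, 0.1373]
orientation: [[0.029, 1.0, 0.0], [1.0, -0.029, -0.0], [-0.0, 0.0, -1.0]]
wrist_force: [1.0, -0.3, -1.0]
opening: 0.0212
grip_force: 68.9
```

>>> step_arm --motion '[{"x":0.002,"y":0,"z":0,"rx":0,"ry":0,"rz":0,"hand":-1},{"x":0.004,"y":0,"z":0,"rx":0,"ry":0,"rz":0,"hand":-1},{"x":0.003,"y":0,"z":0,"rx":0,"ry":0,"rz":0,"hand":-1},{"x":0,"y":0,"z":0,"rx":0,"ry":0,"rz":0,"hand":-1},{"x":0,"y":0,"z":0,"rx":0,"ry":0,"rz":0,"hand":-1}]'

```text
t: 17.35
position: [0.5264, -0.0966, 0.1373]
orientation: [[0.029, 1.0, -0.0], [1.0, -0.029, 0.0], [0.0, -0.0, -1.0]]
wrist_force: [-0.8, -0.1, -1.4]
opening: 0.0215
grip_force: 68.9
```

```bash
python3 - <<'E'
from h import *
s=env.sense();print(s['position'],s['orientation'][:,2],s['wrist_force'],s['ft_torque'])
snap('side','s5');snap('wrist','w5')
for n in('s5','w5'):
    W,p=pts(n); p=p.astype(int)
    k=(abs(W[...,0]-.54)<.06)&(abs(W[...,1]+.096)<.03)&(W[...,2]>.068)&(W[...,2]<.082)&(p[...,2]-p[...,0]>60)&(p[...,1]-p[...,0]>25)
    X=W[k]; print(n,len(X),np.percentile(X,[3,97],axis=0).round(4).tolist())
E
```

```text
[ 0.52643658 -0.09661274  0.13726908] [-3.78177978e-05  2.83780116e-05 -9.99999999e-01] [-0.8418833  -0.08138103 -1.40940505] [ 0.02548693 -0.00867875  0.00903017]
s5 73 [[0.5092, -0.1103, 0.0729], [0.5415, -0.0853, 0.0786]]
w5 362 [[0.5111, -0.0937, 0.0746], [0.5422, -0.0826, 0.0769]]
```

>>> step_arm --motion '[{"x":0,"y":0,"z":0.01,"rx":0,"ry":0,"rz":0,"hand":-1},{"x":0,"y":0,"z":0.02,"rx":0,"ry":0,"rz":0,"hand":-1},{"x":0,"y":0,"z":0.035,"rx":0,"ry":0,"rz":0,"hand":-1},{"x":0,"y":0,"z":0.04,"rx":0,"ry":0,"rz":0,"hand":-1},{"x":0,"y":0,"z":0.045,"rx":0,"ry":0,"rz":0,"hand":-1}]'

```text
t: 17.95
position: [0.5265, -0.0967, 0.1993]
orientation: [[0.029, 1.0, 0.001], [1.0, -0.029, -0.0], [-0.0, 0.001, -1.0]]
wrist_force: [0.1, -0.1, -1.4]
opening: 0.0212
grip_force: 68.9
```

>>> step_arm --motion '[{"x":0,"y":0,"z":0.05,"rx":0,"ry":0,"rz":0,"hand":-1},{"x":0,"y":0,"z":0.05,"rx":0,"ry":0,"rz":0,"hand":-1},{"x":0,"y":0,"z":0.03,"rx":0,"ry":0,"rz":0,"hand":-1},{"x":0,"y":0,"z":0.015,"rx":0,"ry":0,"rz":0,"hand":-1}]'

```text
t: 18.35
position: [0.527, -0.0969, 0.2575]
orientation: [[0.029, 1.0, 0.002], [1.0, -0.029, -0.001], [-0.001, 0.002, -1.0]]
wrist_force: [-0.5, -0.4, -1.9]
opening: 0.0214
grip_force: 69.0
```

>>> step_arm --motion '[{"x":-0.0089,"y":0.05,"z":0,"rx":0,"ry":0,"rz":0.0054,"hand":-1},{"x":-0.0089,"y":0.087,"z":0,"rx":0,"ry":0,"rz":0.0054,"hand":-1},{"x":-0.0089,"y":0.087,"z":0,"rx":0,"ry":0,"rz":0.0054,"hand":-1},{"x":-0.0089,"y":0.087,"z":0,"rx":0,"ry":0,"rz":0.0054,"hand":-1},{"x":-0.0089,"y":0.087,"z":0,"rx":0,"ry":0,"rz":0.0054,"hand":-1}]'

```text
t: 18.85
position: [0.5081, 0.0639, 0.2551]
orientation: [[-0.056, 0.998, -0.0], [0.998, 0.056, 0.0], [0.0, -0.0, -1.0]]
wrist_force: [0.8, -0.6, -0.0]
opening: 0.0214
grip_force: 69.0
```

>>> step_arm --motion '[{"x":-0.0089,"y":0.087,"z":0,"rx":0,"ry":0,"rz":0.0054,"hand":-1},{"x":-0.0089,"y":0.087,"z":0,"rx":0,"ry":0,"rz":0.0054,"hand":-1},{"x":-0.0089,"y":0.08,"z":0,"rx":0,"ry":0,"rz":0.0054,"hand":-1},{"x":0,"y":0.04,"z":0,"rx":0,"ry":0,"rz":0,"hand":-1},{"x":0,"y":0.006,"z":0,"rx":0,"ry":0,"rz":0,"hand":-1}]'

```text
t: 19.35
position: [0.4974, 0.1843, 0.255]
orientation: [[-0.109, 0.994, -0.001], [0.994, 0.109, 0.0], [0.0, -0.001, -1.0]]
wrist_force: [-0.3, -1.0, -1.6]
opening: 0.021
grip_force: 68.9
```

>>> step_arm --motion '[{"x":0,"y":0,"z":0,"rx":0,"ry":0,"rz":0,"hand":-1},{"x":0,"y":0,"z":0,"rx":0,"ry":0,"rz":0,"hand":-1},{"x":0,"y":0,"z":0,"rx":0,"ry":0,"rz":0,"hand":-1},{"x":0,"y":0,"z":0,"rx":0,"ry":0,"rz":0,"hand":-1},{"x":0,"y":0,"z":0,"rx":0,"ry":0,"rz":0,"hand":-1}]'

```text
t: 19.85
position: [0.498, 0.1821, 0.2554]
orientation: [[-0.105, 0.994, 0.0], [0.994, 0.105, -0.0], [-0.0, 0.0, -1.0]]
wrist_force: [0.0, 0.5, -2.2]
opening: 0.0211
grip_force: 68.9
```

```bash
python3 - <<'E'
from h import *
s=env.sense();print(s['position'],s['orientation'][:,1:])
p,_=snap('side','s6'); w,_=snap('wrist','w6')
cv2.imwrite('pics/c6.png',np.hstack([cv2.resize(p[70:270,225:345],(360,600),interpolation=2),cv2.resize(w[80:320,200:360],(400,600))]))
W,p=pts('s6')
for a,b in((.125,.14),(.14,.16),(.16,.18),(.18,.21)):
    X=W[(abs(W[...,0]-.497)<.05)&(abs(W[...,1]-.183)<.03)&(W[...,2]>a)&(W[...,2]<b)]
    print(a,len(X),X.mean(0).round(4),np.percentile(X[:,0],[5,95]).round(4))
E
```

```text
[0.49804893 0.18209983 0.25538337] [[ 9.94433530e-01  1.53380351e-04]
 [ 1.05365710e-01 -2.95003124e-05]
 [ 1.49418244e-04 -9.99999988e-01]]<stdin>:8: RuntimeWarning: Mean of empty slice.
  ret = um.true_divide(
Traceback (most recent call last):
IndexError: index -1 is out of bounds for axis 0 with size 0
```

View pics/c6.png

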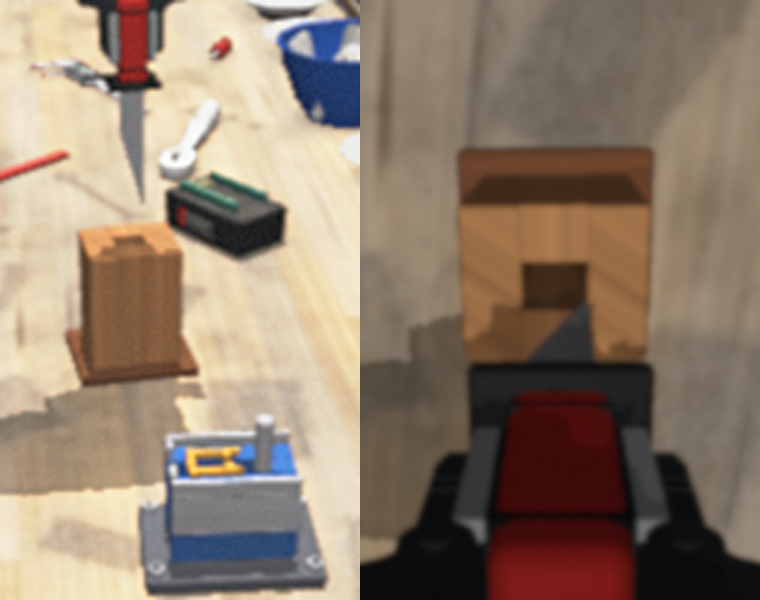

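The clip lies clear of the pin on the rails (215,460), and the wedge hangs upright over the pocket with its flat face on the +x side. Now I'll lower it in.

>>> step_arm --motion '[{"x":-0.0005,"y":0.002,"z":-0.015,"rx":0,"ry":0,"rz":0,"hand":-1},{"x":0,"y":0,"z":-0.025,"rx":0,"ry":0,"rz":0,"hand":-1},{"x":0,"y":0,"z":-0.03,"rx":0,"ry":0,"rz":0,"hand":-1},{"x":0,"y":0,"z":-0.03,"rx":0,"ry":0,"rz":0,"hand":-1},{"x":0,"y":0,"z":-0.03,"rx":0,"ry":0,"rz":0,"hand":-1}]'

```text
t: 20.45
position: [0.4974, 0.1834, 0.2017]
orientation: [[-0.106, 0.994, -0.001], [0.994, 0.106, -0.0], [-0.0, -0.001, -1.0]]
wrist_force: [0.2, 0.2, -0.2]
opening: 0.0212
grip_force: 68.9
```

>>> step_arm --motion '[{"x":0,"y":0,"z":-0.03,"rx":0,"ry":0,"rz":0,"hand":-1},{"x":0,"y":0,"z":-0.03,"rx":0,"ry":0,"rz":0,"hand":-1}]'

```text
t: 20.65
position: [0.4976, 0.1834, 0.1781]
orientation: [[-0.106, 0.994, -0.0], [0.994, 0.106, -0.0], [-0.0, -0.0, -1.0]]
wrist_force: [0.2, 0.7, -1.5]
opening: 0.0212
grip_force: 68.9
```

Entry is clean with no contact. I'll lower the remaining 49 mm.

>>> step_arm --motion '[{"x":0,"y":0,"z":-0.03,"rx":0,"ry":0,"rz":0,"hand":-1},{"x":0,"y":0,"z":-0.03,"rx":0,"ry":0,"rz":0,"hand":-1},{"x":0,"y":0,"z":-0.03,"rx":0,"ry":0,"rz":0,"hand":-1},{"x":0,"y":0,"z":-0.02,"rx":0,"ry":0,"rz":0,"hand":-1},{"x":0,"y":0,"z":-0.01,"rx":0,"ry":0,"rz":0,"hand":-1}]'

```text
t: 21.15
position: [0.4973, 0.1833, 0.1302]
orientation: [[-0.106, 0.994, -0.001], [0.994, 0.106, -0.0], [0.0, -0.001, -1.0]]
wrist_force: [-1.0, 0.6, -2.3]
opening: 0.0214
grip_force: 68.9
```

>>> step_arm --motion '[{"x":0,"y":0,"z":-0.003,"rx":0,"ry":0,"rz":0,"hand":-1},{"x":0,"y":0,"z":0,"rx":0,"ry":0,"rz":0,"hand":-1},{"x":0,"y":0,"z":0,"rx":0,"ry":0,"rz":0,"hand":-1},{"x":0,"y":0,"z":0,"rx":0,"ry":0,"rz":0,"hand":-1}]'

```text
t: 21.55
position: [0.498, 0.1834, 0.1306]
orientation: [[-0.106, 0.994, 0.001], [0.994, 0.106, 0.0], [-0.0, 0.001, -1.0]]
wrist_force: [0.4, 0.3, -1.9]
opening: 0.0214
grip_force: 68.9
```

>>> step_arm --motion '[{"x":0,"y":0,"z":-0.003,"rx":0,"ry":0,"rz":0,"hand":-1},{"x":0,"y":0,"z":-0.003,"rx":0,"ry":0,"rz":0,"hand":-1},{"x":0,"y":0,"z":0,"rx":0,"ry":0,"rz":0,"hand":-1},{"x":0,"y":0,"z":0,"rx":0,"ry":0,"rz":0,"hand":-1}]'

```text
t: 21.95
position: [0.4977, 0.1833, 0.1277]
orientation: [[-0.106, 0.994, -0.0], [0.994, 0.106, -0.0], [-0.0, -0.0, -1.0]]
wrist_force: [-0.4, -0.7, -1.3]
opening: 0.0212
grip_force: 68.9
```

>>> step_arm --motion '[{"x":0,"y":0,"z":0,"rx":0,"ry":0,"rz":0,"hand":-0.4},{"x":0,"y":0,"z":0,"rx":0,"ry":0,"rz":0,"hand":0},{"x":0,"y":0,"z":0,"rx":0,"ry":0,"rz":0,"hand":0.5},{"x":0,"y":0,"z":0,"rx":0,"ry":0,"rz":0,"hand":1},{"x":0,"y":0,"z":0,"rx":0,"ry":0,"rz":0,"hand":1}]'

```text
t: 22.45
position: [0.4978, 0.1834, 0.1278]
orientation: [[-0.106, 0.994, 0.0], [0.994, 0.106, 0.0], [0.0, 0.0, -1.0]]
wrist_force: [-0.2, -0.2, 0.4]
opening: 0.0819
grip_force: 0.0
```

>>> step_arm --motion '[{"x":0,"y":0,"z":0,"rx":0,"ry":0,"rz":0,"hand":1},{"x":0,"y":0,"z":0,"rx":0,"ry":0,"rz":0,"hand":1},{"x":0,"y":0,"z":0.02,"rx":0,"ry":0,"rz":0,"hand":1},{"x":0,"y":0,"z":0.05,"rx":0,"ry":0,"rz":0,"hand":1},{"x":0,"y":0,"z":0.07,"rx":0,"ry":0,"rz":0,"hand":1}]'

```text
t: 22.95
position: [0.4969, 0.1833, 0.1837]
orientation: [[-0.106, 0.994, -0.002], [0.994, 0.106, -0.0], [-0.0, -0.002, -1.0]]
wrist_force: [-0.1, 0.1, 0.4]
opening: 0.0853
grip_force: 0.0
```

>>> step_arm --motion '[{"x":0,"y":0,"z":0.08,"rx":0,"ry":0,"rz":0,"hand":1},{"x":0,"y":0,"z":0.08,"rx":0,"ry":0,"rz":0,"hand":1},{"x":0,"y":0,"z":0.02,"rx":0,"ry":0,"rz":0,"hand":1},{"x":0,"y":0,"z":0,"rx":0,"ry":0,"rz":0,"hand":1},{"x":0,"y":0,"z":0,"rx":0,"ry":0,"rz":0,"hand":1}]'

```text
t: 23.45
position: [0.4975, 0.1833, 0.2548]
orientation: [[-0.106, 0.994, -0.001], [0.994, 0.106, -0.0], [-0.0, -0.001, -1.0]]
wrist_force: [0.6, -0.2, 0.3]
opening: 0.0855
grip_force: 0.0
```

```bash
python3 - <<'E'
from h import *
s=env.sense();print(s['t'],s['position'],s['wrist_force'],s['opening'])
p,_=snap('side','s7')
cv2.imwrite('pics/c7.png',cv2.resize(p[90:270,225:345],(400,600),interpolation=2))
W,p=pts('s7');p=p.astype(int)
X=W[(abs(W[...,0]-.497)<.04)&(abs(W[...,1]-.183)<.03)&(W[...,2]>.12)&(W[...,2]<.19)&(p[...,2]-p[...,0]>70)]
print(np.percentile(X,[3,97],axis=0).round(4))
E
```

```text
23.45 [0.49750645 0.18333071 0.25478248] [ 0.62034707 -0.20026245  0.25190741] 0.08554414672500643
[[0.4877 0.1681 0.1224]
 [0.5069 0.1897 0.179 ]]
```

View pics/c7.png

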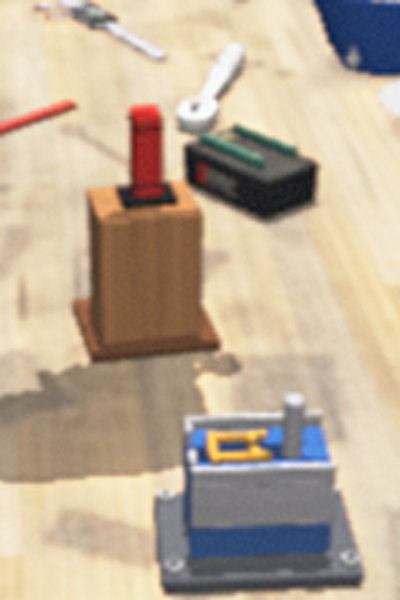

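The wedge hangs upright in its block (145,150), and the clip lies on the rails clear of the pin (235,445). Handing in.

```bash
python3 -c "
from workcell import env
print(env.finish_job())"
```

```text
the job is handed in; nothing more can be done
None
```

I handed the job in at about 23.5 s of robot time. The clip was spread off and pushed about 29 mm along the rails, clear of the pin, and the wedge is back upright in its block with the gripper clear; no verdict was returned.

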